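# Turn the row of paint jars round

## Task

Four paint jars stand in a row in the plywood tray, each on the tile of its own colour. Move them into the four bays of the dark wooden rack in reverse order, so that the jar at the end of the tray nearest the robot goes into the rack's bay farthest from the robot, the next into the next, and so on. Keep the jars upright, and leave each one standing flat on the floor of its own bay.

Things in the scene. Friction and masses are not known exactly. Their poses are not given: they have to be found in the camera images.
- tray: Low plywood tray holding the row at the start, 304 x 84 mm, fixed, lying left or right of the robot's x axis. Origin: centre of its underside, on the work surface. Its x axis is the long direction, pointing away from the robot within 0.3 rad; z up. Floor 6 mm thick, rim 14 mm high. The four tiles lie on its floor, centred at x = -108, -36, +36 and +108 mm, y = 0.
- rack: Empty dark wooden rack, 294 x 84 mm, fixed, on the other side of the robot's x axis. Origin: centre of its underside, on the work surface. Its x axis is the long direction, pointing away from the robot within 0.3 rad; z up. Four equal rectangular bays in a row, centred at x = -108, -36, +36 and +108 mm, y = 0; each 66 mm along x and 72 mm along y inside; floor 8 mm above the work surface, walls and partitions 6 mm thick with their tops 26 mm above the work surface.
- jar_red: Loose closed paint jar, white, with a red band and red lid; about 0.16 kg. Upright cylinder 44 mm in diameter and 64 mm high, then the lid, 40 mm in diameter and 20 mm high, 84 mm overall. Origin: centre of its underside; z up along its axis. It starts upright on the red tile.
- jar_yellow: Loose closed paint jar, white, with a yellow band and yellow lid; about 0.16 kg. Upright cylinder 44 mm in diameter and 64 mm high, then the lid, 40 mm in diameter and 20 mm high, 84 mm overall. Origin: centre of its underside; z up along its axis. It starts upright on the yellow tile.
- jar_blue: Loose closed paint jar, white, with a blue band and blue lid; about 0.16 kg. Upright cylinder 44 mm in diameter and 64 mm high, then the lid, 40 mm in diameter and 20 mm high, 84 mm overall. Origin: centre of its underside; z up along its axis. It starts upright on the blue tile.
- jar_green: Loose closed paint jar, white, with a green band and green lid; about 0.16 kg. Upright cylinder 44 mm in diameter and 64 mm high, then the lid, 40 mm in diameter and 20 mm high, 84 mm overall. Origin: centre of its underside; z up along its axis. It starts upright on the green tile.
- tile_red: Square red colour-sample tile, 64 x 64 x 6 mm, fixed in the tray; it shows where the red jar stood. Origin: centre of its underside, 6 mm above the work surface; its top is 12 mm above the work surface.
- tile_yellow: Square yellow colour-sample tile, 64 x 64 x 6 mm, fixed in the tray; it shows where the yellow jar stood. Origin: centre of its underside, 6 mm above the work surface; its top is 12 mm above the work surface.
- tile_blue: Square blue colour-sample tile, 64 x 64 x 6 mm, fixed in the tray; it shows where the blue jar stood. Origin: centre of its underside, 6 mm above the work surface; its top is 12 mm above the work surface.
- tile_green: Square green colour-sample tile, 64 x 64 x 6 mm, fixed in the tray; it shows where the green jar stood. Origin: centre of its underside, 6 mm above the work surface; its top is 12 mm above the work surface.

How it is judged:
By the outcome, as a careful person would: the job done as asked, in the order asked, and still so for the second after the job is handed in, with the robot touching nothing.
It also fails if it takes over 104 s, if anything falls off the work surface, if the arm or the gripper's body presses on something with over 40 N, if the wrist force passes 120 N, or if a joint passes its speed limit or range.

## Robot

A 6-joint arm with a two-finger parallel gripper is mounted at the origin on the work surface. World frame = base frame: x ahead of the robot, y to its left, z up, the work surface at z = 0. Lengths are in m, angles in rad, forces in N, time in s.
With the tool pointing down it reaches from about 0.425 to 1.125 m from the base axis. Payload 14.9 kg.
Tool frame: the origin (TCP) lies midway between the tips of the shut fingers; the grasp point (between the pads) lies 19 mm behind it; z points along the fingers, y is the line along which they close (so a half turn about z gives the same grasp; the last joint's range is limited). The gripper opens to 91 mm and grips with 3 to 60 N. Pads are 32 mm wide; open, the fingers measure 118 mm over their backs; the gripper's body (76 mm by 178 mm) begins 60 mm behind the grasp point.
Start: joints at [-1.263, 0.379, 1.734, -0, 1.028, -0.033], TCP at [0.234, -0.66, 0.214] pointing down, gripper open.
Joint ranges: [-2.77, 2.77], [-0.74, 2.19], [0, 2.66], [-1.06, 4.2], [0.31, 2.87], [-3.08, 3.08]. Speed limits (rad/s): [1.89, 1.89, 2.39, 3.14, 3.14, 3.14].

## Interface

Orientations are given as a rotation vector (axis times angle).
In Python, from workcell import monitor, eyes, workorder gives the robot as it stands.
- The arm moves only by the tool arm_command, never from a script. Its argument "rows" is a list of rows, each a list of 3 entries, a list of its own where there are three numbers: the shift along the tool's x, y, z in mm, then the turn, a rotation vector about the tool's x, y, z in degrees, then the closure, from 0 (fully open) to 1 (shut). In form: [[[tx, ty, tz], [ax, ay, az], claw], ...]. A call has 1 to 12 rows; each row is the pose to reach, as a shift and turn from the pose commanded when the call began, along the tool's axes at that moment; what a row does not reach only later rows make up. A row lasts 1/8 s, in which the tool goes at most 62.5 mm and 10.7 degrees, less where a joint would pass 70% of its speed; a pose out of reach is approached as far as the arm can. A call with a gripper value outside its range is refused whole. The fingers move at their own pace and stop on an object; "squeeze" is the grip in N (left out, the last holds). Time passes only in rows, so rows that repeat a pose let the fingers close. It gives the time, the measured TCP pose, the force, the opening and the grip force at its end, in the units of the state.
- monitor.state(): the state, without advancing time (a new reading comes with each control period).
- eyes.get_image(name): name is "scene" or "top" or "wrist"; returns a dict with "img" (420x560x3 uint8, red, green, blue), "range_z" (420x560 float32, m along the optical axis (not along the pixel's ray), 0 where there is no reading), "fx", "fy", "cx", "cy" (pixels), "k1" (the pictures are not rectified: a ray, as slopes to the right and down, at radius r is drawn at 1 + k1 r^2 times it, then the intrinsics apply), "rvec" (rotation vector, rad) and "tvec" (3), from world to camera coordinates, as OpenCV has them. Camera axes: x right, y down, z forward; pixel columns grow to the right and rows downward; lengths in m; the calibration is good to about 2 mm. A picture is of the moment at which its call begins.
- workorder.job_done(): hands the job in; it is judged then, once.
The state is a dict: "time": time; "joint_pos": joint angles; "qvel": joint speeds; "joint_efforts": joint torques, N m; "position": TCP position; "orientation": TCP orientation; "ft_force": force on the tool from outside, world axes, zero at the start; "torque": the same for the moment, N m; "width": finger opening in m; "gripper_force": force on a finger pad.
Only numpy, scipy, OpenCV 4.12 (cv2) and the standard library are available. Lean on these libraries where they do the work, as an engineer would, in place of code of your own. Each camera call takes 0.05 s, during which the arm holds its last target. There are 200 camera calls.

## Working session

There is one attempt and no reset: what is moved stays moved. The work goes in short steps, Python scripts to look and compute and a tool call to move; the robot and the scene stay as the last step left them, time stands still between calls to the robot, and variables do not carry over. Pictures are saved under pics/ and viewed, at most 14 in all, crops included, and the job is handed in when it is done.

Besides the shell and the picture viewer there is one more tool, called after "Request:" as name(argument=value, ...) on one line, values as JSON. arm_command: Moves the arm, as the interface text tells. Its arguments: {"type":"object","properties":{"rows":{"type":"array","items":{"type":"array"}},"squeeze":{"type":"number"}},"required":["rows"]}

```bash
mkdir -p pics; ls; python3 - <<'E'
from workcell import monitor, eyes
import cv2
s=monitor.state(); print(s)
for n in ("top","scene"):
    d=eyes.get_image(n); cv2.imwrite(f"pics/{n}0.png",d["img"][:,:,::-1]); print({k:v for k,v in d.items() if k not in("img","range_z")})
E
```

```text
pics
{'time': 0.0, 'joint_pos': array([-1.26334809e+00,  3.79424060e-01,  1.73475425e+00,  1.99397021e-05,
        1.02850544e+00, -3.33543620e-02]), 'qvel': array([-0.00048627, -0.00049247,  0.00095042,  0.0005099 ,  0.00022771,
       -0.00033716]), 'joint_efforts': array([ 1.65875081e-03, -7.63729191e+01, -4.34368408e+01,  6.50317012e-02,
        4.23903158e-02, -6.43019598e-05]), 'position': array([ 0.23381719, -0.65938703,  0.21329056]), 'orientation': array([-3.09502755e+00, -5.32544903e-01,  2.07509799e-04]), 'ft_force': array([-0.453986  ,  0.50706601,  0.87085104]), 'torque': array([ 0.00724104,  0.00404625, -0.03468355]), 'gripper_force': 0.0, 'width': 0.09117370921679707}
{'fx': 382.1911375721285, 'fy': 382.1911375721285, 'cx': 280.1970219731762, 'cy': 219.0421033420084, 'k1': 0.008791589050395402, 'rvec': array([ 2.14737132, -2.15259285,  0.20859944]), 'tvec': array([-0.02856934,  0.56646498,  0.60800272])}
{'fx': 466.99292577482305, 'fy': 466.99292577482305, 'cx': 275.55777748817, 'cy': 211.49120076202257, 'k1': -0.10350620980930413, 'rvec': array([ 1.03000249,  2.52841364, -0.93605066]), 'tvec': array([ 0.40318085, -0.23955621,  1.10291331])}
```

View pics/top0.png

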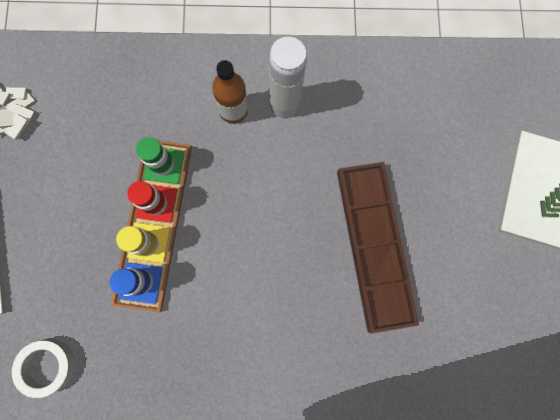

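View pics/scene0.png

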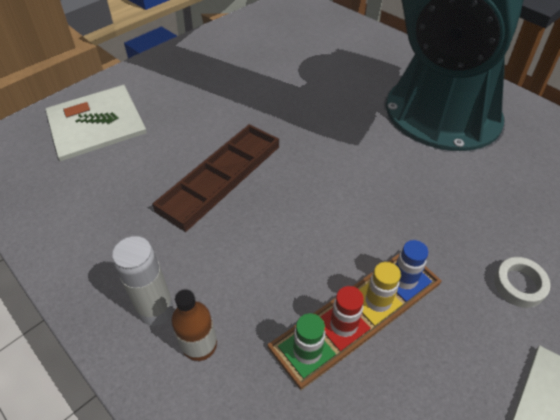

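The top view has the robot at the bottom. The tray is on the left with blue (125,281) nearest, then yellow (132,240), red (142,196) and green (152,150). The rack is on the right, with corners at about (338,170), (383,163), (417,325) and (370,331). A bottle and a shaker stand near the far end, at (230,95) and (288,75).

```bash
cat > h.py <<'E'
import numpy as np, cv2
from workcell import monitor, eyes
def cam(n):
    d=eyes.get_image(n); d["R"]=cv2.Rodrigues(d["rvec"])[0]
    d["K"]=np.array([[d["fx"],0,d["cx"]],[0,d["fy"],d["cy"]],[0,0,1.]]); return d
def plane(d,uv,z):  # pixels -> points at height z
    n=cv2.undistortPoints(np.float64(uv).reshape(-1,1,2),d["K"],np.array([d["k1"],0,0,0.]))[:,0]
    r=np.c_[n,np.ones(len(n))]@d["R"]; c=-d["R"].T@d["tvec"]
    return c+r*((z-c[2])/r[:,2])[:,None]
def cloud(d):
    v,u=np.mgrid[:420,:560]; uv=np.c_[u.ravel(),v.ravel()].astype(float)
    n=cv2.undistortPoints(uv.reshape(-1,1,2),d["K"],np.array([d["k1"],0,0,0.]))[:,0]
    z=d["range_z"].ravel()
    return (((np.c_[n,np.ones(len(n))]*z[:,None])-d["tvec"])@d["R"]).reshape(420,560,3)
HUE={"blue":(100,130),"yellow":(20,35),"red":(0,0),"green":(45,85)}
def mask(d,c):
    h,s,v=[a.astype(int) for a in cv2.split(cv2.cvtColor(d["img"],cv2.COLOR_RGB2HSV))]
    m=(s>150)&(v>70)
    return m&((h<6)|(h>174)) if c=="red" else m&(h>=HUE[c][0])&(h<=HUE[c][1])
def rel(p,st=None): # world point -> TCP shift in tool axes (mm)
    st=st or monitor.state(); R=cv2.Rodrigues(st["orientation"])[0]
    return R.T@(np.asarray(p)-st["position"])*1e3
E
python3 - <<'E'
from h import *
np.set_printoptions(precision=4,suppress=True)
for n in("top","scene"):
    d=cam(n); P=cloud(d); Z=P[...,2]
    for c in HUE:
        m=mask(d,c)&(d["range_z"]>0); 
        lid=m&(Z>.09)&(Z<.104)
        v,u=np.nonzero(lid); 
        e=cv2.minEnclosingCircle(np.float32(np.c_[u,v])) if len(u) else None
        x=plane(d,[e[0]],.096)[0] if e else None
        Q=P[lid]
        print(n,c,len(u),x,Q.mean(0),np.ptp(Q,0)[:2],np.median(Q[:,2]))
    h,s,v=cv2.split(cv2.cvtColor(d["img"],cv2.COLOR_RGB2HSV))
    m=((s>90)&((h<15)|(h>170))&(v>15)&(v<105)&(Z<.04)).astype(np.uint8)
    cs,_=cv2.findContours(cv2.morphologyEx(m,cv2.MORPH_CLOSE,np.ones((5,5))),0,2)
    c=max(cs,key=cv2.contourArea); M=np.zeros_like(m); cv2.drawContours(M,[c],-1,1,-1)
    hull=cv2.convexHull(c)[:,0]
    t=plane(d,hull,.026)
    r=cv2.minAreaRect(np.float32(t[:,:2]*1e3)); print("rack",n,r,cv2.boxPoints(r).tolist())
    q=P[(M>0)&(Z>.02)&(Z<.034)]; r=cv2.minAreaRect(np.float32(q[:,:2]*1e3)); print(" depth",r,len(q))
    print(" floor z", np.percentile(Z[M>0],[5,25,50,75,95]))
# tray tiles
E
```

```text
top blue 528 [0.4624 0.2115 0.096 ] [0.4624 0.2118 0.0955] [0.0376 0.0383] 0.09547769412946605
top yellow 513 [0.5274 0.2045 0.096 ] [0.5278 0.205  0.0954] [0.0378 0.039 ] 0.09550253051594727
top red 495 [0.6    0.1931 0.096 ] [0.6002 0.1933 0.0954] [0.0407 0.0395] 0.09549078960346555
top green 373 [0.6732 0.1836 0.096 ] [0.674  0.184  0.0955] [0.0369 0.0376] 0.09558368230533179
rack top ((524.9959716796875, -199.32421875), (290.9267578125, 88.04107666015625), 8.986108779907227) [[374.44219970703125, -178.56463623046875], [388.19378662109375, -265.5251159667969], [675.5497436523438, -220.08380126953125], [661.7981567382812, -133.12332153320312]]
 depth ((525.67919921875, -201.84271240234375), (291.9420471191406, 84.42285919189453), 8.935831069946289) 2015
 floor z [0.0057 0.007  0.0081 0.0205 0.0262]
scene blue 382 [0.4647 0.2129 0.096 ] [0.4638 0.213  0.0957] [0.0371 0.0375] 0.09582004140407974
scene yellow 483 [0.5296 0.2067 0.096 ] [0.5301 0.2068 0.0957] [0.0395 0.0387] 0.0958477234327987
scene red 523 [0.6026 0.195  0.096 ] [0.6026 0.1949 0.0957] [0.0378 0.0386] 0.09586649288489799
scene green 3 [0.6859 0.1896 0.096 ] [0.6829 0.1906 0.0948] [0.0109 0.0167] 0.09495176822605225
rack scene ((528.3147583007812, -193.839599609375), (298.0514831542969, 96.33977508544922), 9.01364517211914) [[373.58258056640625, -169.61236572265625], [388.67608642578125, -264.762451171875], [683.0469360351562, -218.06683349609375], [667.9534301757812, -122.916748046875]]
 depth ((526.0562133789062, -201.18740844726562), (292.1233825683594, 84.36439514160156), 8.933175086975098) 1443
 floor z [0.0064 0.0081 0.0106 0.0224 0.0269]
```

```bash
python3 - <<'E'
from h import *
np.set_printoptions(precision=4,suppress=True)
d=cam("top");P=cloud(d);Z=P[...,2]
for n,(a,b,c,e) in {"bottle":(60,125,205,255),"shaker":(30,120,262,312)}.items():
    q=P[a:b,c:e].reshape(-1,3); q=q[(q[:,2]>.03)&(q[:,2]<.5)]; print(n,q.min(0),q.max(0))
s=monitor.state(); R=cv2.Rodrigues(s["orientation"])[0]; print(R, np.degrees(np.arctan2(R[1,0],R[0,0])))
print(rel([.4635,.2122,.15]))
E
```

```text
bottle [0.7571 0.029  0.0302] [0.8089 0.0842 0.1519]
shaker [ 0.769  -0.0685  0.03  ] [ 0.826  -0.0107  0.1723]
[[ 0.9425  0.3342 -0.0001]
 [ 0.3342 -0.9425  0.0005]
 [ 0.     -0.0005 -1.    ]] 19.525351757055947
[ 507.7681 -744.8883   64.0272]
```

Request:
arm_command(rows=[[[60, -30, 0], [0, 0, 5], 0], [[120, -56, 0], [0, 0, 10], 0], [[180, -84, 0], [0, 0, 15], 0], [[240, -112, 0], [0, 0, 19.5], 0], [[300, -140, 0], [0, 0, 19.5], 0], [[360, -168, 0], [0, 0, 19.5], 0], [[415, -194, 0], [0, 0, 19.5], 0], [[450, -210, 0], [0, 0, 19.5], 0], [[465, -217, 0], [0, 0, 19.5], 0], [[465, -217, 0], [0, 0, 19.5], 0], [[465, -217, 0], [0, 0, 19.5], 0]])

```text
time: 1.62
position: [0.5988, -0.3008, 0.2138]
orientation: [-3.142, 0.001, 0.001]
ft_force: [-0.6, -0.1, -0.5]
width: 0.0913
gripper_force: 0.0
```

```bash
python3 - <<'E'
from h import *
s=monitor.state();print(s["position"],s["orientation"],rel([.4635,.2122,.15]))
E
```

```text
[ 0.59876984 -0.30077356  0.21381581] [-3.14154150e+00  8.52057510e-04  6.15150196e-04] [-135.52307262 -512.89685838   63.89498499]
```

Request:
arm_command(rows=[[[-10, -40, 5], [0, 0, 0], 0], [[-26, -100, 15], [0, 0, 0], 0], [[-42, -160, 25], [0, 0, 0], 0], [[-58, -220, 35], [0, 0, 0], 0], [[-74, -280, 45], [0, 0, 0], 0], [[-90, -340, 55], [0, 0, 0], 0], [[-106, -400, 60], [0, 0, 0], 0], [[-120, -455, 64], [0, 0, 0], 0], [[-131, -495, 64], [0, 0, 0], 0], [[-135, -513, 64], [0, 0, 0], 0], [[-135, -513, 64], [0, 0, 0], 0], [[-135, -513, 64], [0, 0, 0], 0]])

```text
time: 3.12
position: [0.4649, 0.2119, 0.1499]
orientation: [3.141, -0.001, 0.0]
ft_force: [-0.4, 1.0, -0.6]
width: 0.0915
gripper_force: 0.0
```

```bash
python3 - <<'E'
from h import *
s=monitor.state();print(s["position"],s["orientation"],rel([.4635,.2122,.04]))
d=cam("wrist");cv2.imwrite("pics/w1.png",d["img"][:,:,::-1])
P=cloud(d);Z=P[...,2]
for c in HUE:
    m=mask(d,c)&(abs(Z-.096)<.007); v,u=np.nonzero(m)
    if len(u)>50:
        e=cv2.minEnclosingCircle(np.float32(np.c_[u,v])); print(c,len(u),e,plane(d,[e[0]],.096),P[m].mean(0),np.ptp(P[m],0))
E
```

```text
[0.4648607  0.21185956 0.1499444 ] [ 3.14143226e+00 -1.12972635e-03  2.26462538e-05] [ -1.36254099  -0.35707637 109.94431989]
blue 1797 ((279.73077392578125, 222.11538696289062), 24.756004333496094) [[0.46396227 0.21134388 0.096     ]] [0.46360574 0.21136772 0.09557245] [0.03829775 0.03930031 0.00849815]
yellow 2208 ((288.3717956542969, 138.491455078125), 27.030696868896484) [[0.52869601 0.20491857 0.096     ]] [0.5287102  0.20509747 0.09561886] [0.03851967 0.03861256 0.00467198]
red 2874 ((306.5, 30.626983642578125), 32.376976013183594) [[0.60039761 0.1930587  0.096     ]] [0.60069465 0.19364577 0.09560158] [0.03819143 0.03831089 0.00928331]
```

View pics/w1.png

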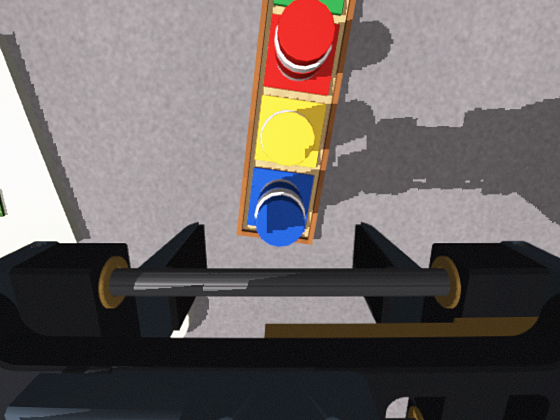

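The wrist view has the blue lid centred between the fingers at (280,222). Its position agrees with the other cameras to about 1 mm, so I'll descend and grip.

Request:
arm_command(rows=[[[-1, 0, 25], [0, 0, 0], 0], [[-1, 0, 55], [0, 0, 0], 0], [[-1, 0, 85], [0, 0, 0], 0], [[-1, 0, 102], [0, 0, 0], 0], [[-1, 0, 109], [0, 0, 0], 0], [[-1, 0, 109], [0, 0, 0], 0.3], [[-1, 0, 109], [0, 0, 0], 0.6], [[-1, 0, 109], [0, 0, 0], 1], [[-1, 0, 109], [0, 0, 0], 1], [[-1, 0, 109], [0, 0, 0], 1], [[-1, 0, 109], [0, 0, 0], 1], [[-1, 0, 109], [0, 0, 0], 1]], squeeze=25)

```text
time: 4.68
position: [0.4635, 0.2131, 0.0411]
orientation: [3.142, 0.001, 0.0]
ft_force: [-1.3, -0.9, 6.1]
width: 0.0437
gripper_force: 25.0
```

Request:
arm_command(rows=[[[0, 0, -15], [0, 0, 0], 1], [[0, 0, -40], [0, 0, 0], 1], [[0, 0, -60], [0, 0, 0], 1], [[10, 25, -60], [0, 0, 0], 1], [[30, 70, -60], [0, 0, 0], 1], [[52, 122, -60], [0, 0, 0], 1], [[74, 174, -60], [0, 0, 0], 1], [[96, 226, -60], [0, 0, 0], 1], [[118, 278, -60], [0, 0, 0], 1], [[140, 330, -60], [0, 0, 0], 1], [[160, 377, -60], [0, 0, 0], 1], [[169, 398, -60], [0, 0, 0], 1]])

```text
time: 6.18
position: [0.6334, -0.1871, 0.1018]
orientation: [3.141, -0.002, 0.001]
ft_force: [-0.2, -0.0, -2.4]
width: 0.043
gripper_force: 25.0
```

Request:
arm_command(rows=[[[0, 0, 0], [0, 0, 0], 1], [[0, 0, 0], [0, 0, 0], 1]])

```text
time: 6.42
position: [0.632, -0.1836, 0.101]
orientation: [-3.141, -0.002, 0.001]
ft_force: [-0.4, 0.4, -1.6]
width: 0.0432
gripper_force: 25.0
```

```bash
python3 - <<'E'
from h import *
s=monitor.state();print(s["position"],s["orientation"],rel([.6326,-.1847,.037]))
d=cam("wrist");cv2.imwrite("pics/w2.png",d["img"][:,:,::-1])
d=cam("top");cv2.imwrite("pics/t2.png",d["img"][:,:,::-1])
E
```

```text
[ 0.63200204 -0.1836313   0.10095768] [-3.14117992e+00 -1.59604988e-03  1.19461771e-03] [ 0.64550292  1.09569328 63.95676265]
```

View pics/w2.png

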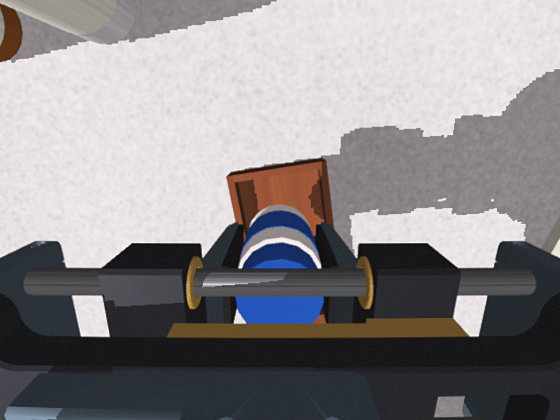

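The jar is held squarely and hangs over the far bay, whose edge runs from (230,175) to (325,160). Now I'll lower and release it.

Request:
arm_command(rows=[[[1, 1, 20], [0, 0, 0], 1], [[1, 1, 40], [0, 0, 0], 1], [[1, 1, 55], [0, 0, 0], 1], [[1, 1, 61], [0, 0, 0], 1], [[1, 1, 64], [0, 0, 0], 1], [[1, 1, 64], [0, 0, 0], 1], [[1, 1, 64], [0, 0, 0], 1]])

```text
time: 7.4
position: [0.6339, -0.1859, 0.0373]
orientation: [3.141, 0.001, 0.001]
ft_force: [-0.2, 0.8, -1.5]
width: 0.0434
gripper_force: 25.0
```

Request:
arm_command(rows=[[[0, 0, 0], [0, 0, 0], 0.35], [[0, 0, 0], [0, 0, 0], 0], [[0, 0, 0], [0, 0, 0], 0], [[0, 0, 0], [0, 0, 0], 0], [[0, 0, -20], [0, 0, 0], 0], [[0, 0, -60], [0, 0, 0], 0], [[0, 0, -100], [0, 0, 0], 0], [[0, 0, -112], [0, 0, 0], 0], [[0, 0, -112], [0, 0, 0], 0]])

```text
time: 8.52
position: [0.634, -0.1859, 0.1501]
orientation: [3.141, 0.001, 0.003]
ft_force: [-0.4, -0.2, 0.3]
width: 0.0912
gripper_force: 0.0
```

```bash
cat > chk.py <<'E'
from h import *
import sys
np.set_printoptions(precision=4,suppress=True)
d=cam("top");P=cloud(d);Z=P[...,2]
for c in HUE:
    m=mask(d,c)&(Z>.085)&(Z<.102)
    if m.sum()>50: print(c,P[m].mean(0)[:2],np.median(Z[m]),np.ptp(P[m],0)[:2])
    else: print(c,"hidden",m.sum())
s=monitor.state();print(s["position"],s["orientation"])
if len(sys.argv)>1: print(rel([float(a) for a in sys.argv[1:]],s))
E
python3 chk.py .5287 .2056 .041
```

```text
blue [ 0.6281 -0.1844] 0.09133282494017034 [0.032  0.0376]
yellow [0.5309 0.1972] 0.09511409129827536 [0.0377 0.0341]
red [0.5999 0.1925] 0.09544718004209893 [0.0398 0.039 ]
green [0.6765 0.1833] 0.09559151742952697 [0.0366 0.0374]
[ 0.6334 -0.1857  0.1488] [-3.1415 -0.0007  0.0001]
[-104.4817 -391.3424  107.8132]
```

Request:
arm_command(rows=[[[-10, -40, 0], [0, 0, 0], 0], [[-26, -97, 0], [0, 0, 0], 0], [[-41, -153, 0], [0, 0, 0], 0], [[-56, -210, 0], [0, 0, 0], 0], [[-71, -266, 0], [0, 0, 0], 0], [[-86, -322, 0], [0, 0, 0], 0], [[-98, -368, 0], [0, 0, 0], 0], [[-104, -391, 0], [0, 0, 0], 0], [[-104, -391, 0], [0, 0, 0], 0], [[-104, -391, 0], [0, 0, 0], 0]])

```text
time: 9.82
position: [0.5292, 0.2044, 0.1481]
orientation: [3.141, 0.0, -0.002]
ft_force: [0.3, -0.2, -0.5]
width: 0.091
gripper_force: 0.0
```

```bash
cat > wr.py <<'E'
from h import *
import sys
np.set_printoptions(precision=4,suppress=True)
d=cam("wrist");cv2.imwrite(f"pics/{sys.argv[1]}.png",d["img"][:,:,::-1])
P=cloud(d);Z=P[...,2]; s=monitor.state()
for c in HUE:
    m=mask(d,c)&(abs(Z-.095)<.008)
    if m.sum()>50: p=P[m].mean(0); print(c,m.sum(),p,np.ptp(P[m],0),rel([p[0],p[1],.041],s))
print(s["position"],s["orientation"])
E
python3 wr.py w3
```

```text
yellow 1875 [0.5304 0.2053 0.0954] [0.0388 0.0389 0.0108] [  1.1555  -1.1199 107.29  ]
red 2308 [0.6017 0.1931 0.0956] [0.0381 0.0387 0.0049] [ 72.4515  11.0499 107.2208]
green 2354 [0.67   0.1841 0.0955] [0.0283 0.0388 0.0111] [140.7844  19.9867 107.1533]
[0.5293 0.2042 0.1483] [ 3.1412 -0.0004 -0.0016]
```

View pics/w3.png

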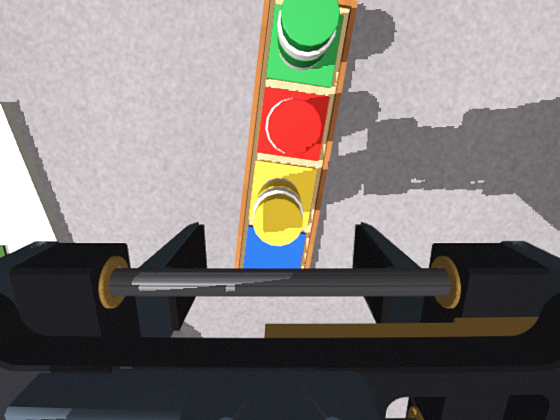

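Yellow is still on its tile at (280,210) and centred between the fingers, so the earlier top reading was just occlusion.

Request:
arm_command(rows=[[[0, -1, 25], [0, 0, 0], 0], [[0, -1, 55], [0, 0, 0], 0], [[0, -1, 85], [0, 0, 0], 0], [[0, -1, 101], [0, 0, 0], 0], [[0, -1, 108], [0, 0, 0], 0], [[0, -1, 108], [0, 0, 0], 0.3], [[0, -1, 108], [0, 0, 0], 0.6], [[0, -1, 108], [0, 0, 0], 1], [[0, -1, 108], [0, 0, 0], 1], [[0, -1, 108], [0, 0, 0], 1], [[0, -1, 108], [0, 0, 0], 1], [[0, -1, 108], [0, 0, 0], 1]])

```text
time: 11.38
position: [0.5295, 0.2062, 0.0411]
orientation: [-3.142, -0.001, -0.0]
ft_force: [-0.8, -0.7, 4.7]
width: 0.0437
gripper_force: 25.0
```

```bash
python3 - <<'E'
from h import *
s=monitor.state();print(s["position"],s["width"],rel([.5615,-.1959,.1]))
E
```

```text
[0.52954229 0.20619343 0.04109794] 0.043681346982323226 [ 31.76480809 402.10684867 -58.91480282]
```

Request:
arm_command(rows=[[[0, 0, -15], [0, 0, 0], 1], [[0, 0, -40], [0, 0, 0], 1], [[0, 0, -60], [0, 0, 0], 1], [[2, 25, -60], [0, 0, 0], 1], [[6, 75, -60], [0, 0, 0], 1], [[10, 130, -60], [0, 0, 0], 1], [[14, 185, -60], [0, 0, 0], 1], [[18, 240, -60], [0, 0, 0], 1], [[23, 295, -60], [0, 0, 0], 1], [[27, 350, -60], [0, 0, 0], 1], [[31, 390, -60], [0, 0, 0], 1], [[31, 402, -60], [0, 0, 0], 1]])

```text
time: 12.88
position: [0.5609, -0.1979, 0.1017]
orientation: [3.141, -0.003, 0.001]
ft_force: [0.5, 0.5, -1.0]
width: 0.0431
gripper_force: 25.0
```

Request:
arm_command(rows=[[[0, 0, 0], [0, 0, 0], 1], [[0, 0, 0], [0, 0, 0], 1], [[0, 0, 0], [0, 0, 0], 1]])

```text
time: 13.25
position: [0.5606, -0.1947, 0.101]
orientation: [-3.141, -0.003, 0.0]
ft_force: [-0.5, -0.0, -1.3]
width: 0.0438
gripper_force: 25.0
```

```bash
python3 wr.py w4; python3 chk.py .5615 -.1959 .037
```

```text
blue 3534 [ 0.6334 -0.1861  0.0917] [0.0389 0.0388 0.0045] [72.7619 -8.686  59.9409]
yellow 303 [ 0.5788 -0.1943  0.0975] [0.0152 0.0413 0.0124] [18.2212 -0.5693 59.951 ]
[ 0.5606 -0.1949  0.101 ] [-3.1415 -0.0024  0.0003]
blue [ 0.6382 -0.1819] 0.09136401165859453 [0.0294 0.0343]
yellow hidden 0
red [0.5999 0.1926] 0.09541040325600186 [0.0408 0.0383]
green [0.6746 0.1841] 0.09553340493835348 [0.0369 0.0375]
[ 0.5607 -0.195   0.101 ] [-3.1415 -0.0023  0.0002]
[ 0.8306  0.8608 63.9822]
```

View pics/w4.png

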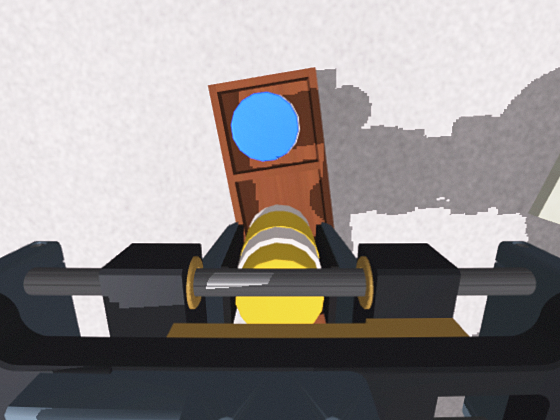

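The blue jar stands upright and centred in the far bay at (265,127), and yellow hangs over the next one. I'll place yellow.

Request:
arm_command(rows=[[[1, 1, 20], [0, 0, 0], 1], [[1, 1, 40], [0, 0, 0], 1], [[1, 1, 55], [0, 0, 0], 1], [[1, 1, 61], [0, 0, 0], 1], [[1, 1, 64], [0, 0, 0], 1], [[1, 1, 64], [0, 0, 0], 1], [[1, 1, 64], [0, 0, 0], 1]])

```text
time: 14.22
position: [0.5619, -0.1969, 0.0372]
orientation: [3.141, 0.001, 0.001]
ft_force: [-0.5, -0.6, -0.0]
width: 0.0434
gripper_force: 25.0
```

Request:
arm_command(rows=[[[0, 0, 0], [0, 0, 0], 0.35], [[0, 0, 0], [0, 0, 0], 0], [[0, 0, 0], [0, 0, 0], 0], [[0, 0, 0], [0, 0, 0], 0], [[0, 0, -20], [0, 0, 0], 0], [[0, 0, -60], [0, 0, 0], 0], [[0, 0, -100], [0, 0, 0], 0], [[0, 0, -112], [0, 0, 0], 0], [[0, 0, -112], [0, 0, 0], 0]])

```text
time: 15.35
position: [0.562, -0.1969, 0.15]
orientation: [3.141, 0.001, 0.003]
ft_force: [0.0, 0.7, 1.2]
width: 0.0914
gripper_force: 0.0
```

```bash
python3 wr.py w5; python3 chk.py .6015 .194 .15
```

```text
blue 2158 [ 0.6332 -0.186   0.0916] [0.0387 0.0382 0.0043] [ 71.8374 -10.675  107.8348]
yellow 997 [ 0.5668 -0.2009  0.0915] [0.0395 0.0382 0.0067] [  5.3766   4.1521 107.8342]
[ 0.5614 -0.1967  0.1488] [-3.1416 -0.0007 -0.    ]
blue hidden 15
yellow [ 0.5506 -0.2024] 0.09102975205528056 [0.0231 0.0239]
red [0.5999 0.1925] 0.09538863000148862 [0.0405 0.0386]
green [0.6747 0.1836] 0.09550157362169481 [0.0371 0.0363]
[ 0.561  -0.1966  0.1481] [-3.1412 -0.0007  0.0018]
[  40.6372 -390.615    -1.7539]
```

Yellow is standing in its bay, with the lid at 91.5 mm. Next is red.

Request:
arm_command(rows=[[[4, -40, 0], [0, 0, 0], 0], [[10, -97, 0], [0, 0, 0], 0], [[16, -153, 0], [0, 0, 0], 0], [[22, -210, 0], [0, 0, 0], 0], [[28, -266, 0], [0, 0, 0], 0], [[34, -322, 0], [0, 0, 0], 0], [[39, -368, 0], [0, 0, 0], 0], [[40, -391, 0], [0, 0, 0], 0], [[40, -391, 0], [0, 0, 0], 0], [[40, -391, 0], [0, 0, 0], 0]])

```text
time: 16.7
position: [0.6011, 0.193, 0.1484]
orientation: [3.141, -0.0, -0.002]
ft_force: [-0.2, -0.8, 0.2]
width: 0.0912
gripper_force: 0.0
```

```bash
python3 wr.py w6
```

```text
red 1886 [0.6033 0.1934 0.0954] [0.0386 0.0387 0.0106] [  2.144   -0.5533 107.5481]
green 2288 [0.6751 0.1833 0.0956] [0.0388 0.0386 0.0049] [ 73.9375   9.4578 107.4977]
[0.6012 0.1929 0.1485] [ 3.1413 -0.001  -0.0012]
```

Request:
arm_command(rows=[[[1, -1, 25], [0, 0, 0], 0], [[1, -1, 55], [0, 0, 0], 0], [[1, -1, 85], [0, 0, 0], 0], [[1, -1, 101], [0, 0, 0], 0], [[1, -1, 108], [0, 0, 0], 0], [[1, -1, 108], [0, 0, 0], 0.3], [[1, -1, 108], [0, 0, 0], 0.6], [[1, -1, 108], [0, 0, 0], 1], [[1, -1, 108], [0, 0, 0], 1], [[1, -1, 108], [0, 0, 0], 1], [[1, -1, 108], [0, 0, 0], 1], [[1, -1, 108], [0, 0, 0], 1]])

```text
time: 18.25
position: [0.6025, 0.1952, 0.0411]
orientation: [3.142, 0.001, 0.0]
ft_force: [-1.2, -0.9, 4.8]
width: 0.0435
gripper_force: 25.0
```

```bash
python3 - <<'E'
from h import *
s=monitor.state();print(s["position"],s["width"],rel([.4903,-.2071,.1]))
E
```

```text
[0.6025454  0.19515596 0.04111475] 0.043480446726625176 [-112.41091718  402.20939735  -58.88754669]
```

Request:
arm_command(rows=[[[0, 0, -15], [0, 0, 0], 1], [[0, 0, -40], [0, 0, 0], 1], [[0, 0, -60], [0, 0, 0], 1], [[-8, 25, -60], [0, 0, 0], 1], [[-26, 70, -60], [0, 0, 0], 1], [[-47, 120, -60], [0, 0, 0], 1], [[-68, 172, -60], [0, 0, 0], 1], [[-88, 226, -60], [0, 0, 0], 1], [[-104, 280, -60], [0, 0, 0], 1], [[-112, 335, -60], [0, 0, 0], 1], [[-112, 382, -60], [0, 0, 0], 1], [[-112, 402, -60], [0, 0, 0], 1]])

```text
time: 19.75
position: [0.4896, -0.2092, 0.1009]
orientation: [-3.142, 0.003, 0.0]
ft_force: [-0.1, -0.6, -2.1]
width: 0.0433
gripper_force: 25.0
```

Request:
arm_command(rows=[[[0, 0, 0], [0, 0, 0], 1], [[0, 0, 0], [0, 0, 0], 1], [[0, 0, 0], [0, 0, 0], 1]])

```text
time: 20.12
position: [0.4905, -0.2058, 0.1008]
orientation: [-3.141, -0.003, 0.001]
ft_force: [0.8, -0.6, -2.3]
width: 0.0438
gripper_force: 25.0
```

```bash
python3 wr.py w7; python3 chk.py .4903 -.2071 .037
```

```text
blue 1879 [ 0.6217 -0.1867  0.0915] [0.0165 0.0381 0.007 ] [131.15   -18.9127  59.831 ]
yellow 154 [ 0.5495 -0.2009  0.0913] [0.0388 0.0366 0.0041] [58.9396 -4.9079 59.8469]
red 322 [ 0.5085 -0.2056  0.0976] [0.0161 0.0423 0.0126] [17.9098 -0.2552 59.8566]
[ 0.4906 -0.2059  0.1009] [-3.1414 -0.0028  0.0004]
blue [ 0.6318 -0.1836] 0.0912879742882227 [0.0385 0.038 ]
yellow [ 0.5601 -0.1948] 0.0911066940937582 [0.0371 0.0384]
red hidden 0
green [0.6747 0.1841] 0.0955748989670733 [0.0363 0.0377]
[ 0.4907 -0.2061  0.1009] [-3.1415 -0.0025  0.0002]
[-0.3916  1.0404 63.9308]
```

View pics/w7.png

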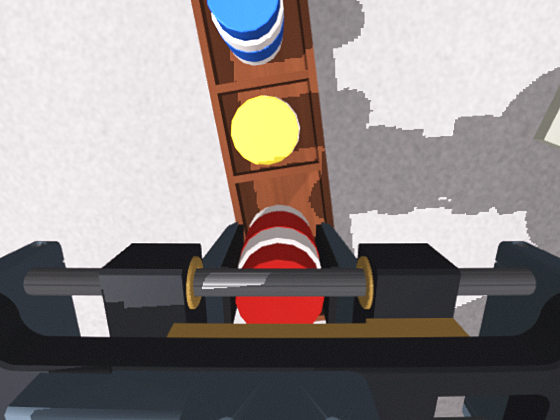

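Yellow is upright in its bay at (265,130), and red hangs over the third bay.

Request:
arm_command(rows=[[[0, 1, 20], [0, 0, 0], 1], [[0, 1, 40], [0, 0, 0], 1], [[0, 1, 55], [0, 0, 0], 1], [[0, 1, 61], [0, 0, 0], 1], [[0, 1, 64], [0, 0, 0], 1], [[0, 1, 64], [0, 0, 0], 1], [[0, 1, 64], [0, 0, 0], 1]])

```text
time: 21.1
position: [0.4909, -0.208, 0.0373]
orientation: [3.141, 0.001, 0.001]
ft_force: [1.0, -0.1, -2.6]
width: 0.0432
gripper_force: 25.0
```

Request:
arm_command(rows=[[[0, 0, 0], [0, 0, 0], 0.35], [[0, 0, 0], [0, 0, 0], 0], [[0, 0, 0], [0, 0, 0], 0], [[0, 0, 0], [0, 0, 0], 0], [[0, 0, -20], [0, 0, 0], 0], [[0, 0, -60], [0, 0, 0], 0], [[0, 0, -100], [0, 0, 0], 0], [[0, 0, -112], [0, 0, 0], 0], [[0, 0, -112], [0, 0, 0], 0]])

```text
time: 22.22
position: [0.4908, -0.2079, 0.1491]
orientation: [3.141, 0.001, 0.001]
ft_force: [0.2, -0.3, -0.5]
width: 0.0914
gripper_force: 0.0
```

```bash
python3 chk.py .6752 .1845 .15
```

```text
blue [ 0.6316 -0.1836] 0.09117410336341006 [0.0382 0.0377]
yellow [ 0.5654 -0.1959] 0.09131151551198016 [0.0266 0.0382]
red hidden 0
green [0.6745 0.184 ] 0.09564278101010518 [0.0362 0.0374]
[ 0.4903 -0.2077  0.1482] [-3.1414 -0.0007  0.0008]
[ 185.0823 -392.1169   -1.7808]
```

Request:
arm_command(rows=[[[16, -35, 0], [0, 0, 0], 0], [[40, -85, 0], [0, 0, 0], 0], [[65, -137, 0], [0, 0, 0], 0], [[90, -190, 0], [0, 0, 0], 0], [[114, -242, 0], [0, 0, 0], 0], [[138, -294, 0], [0, 0, 0], 0], [[162, -344, 0], [0, 0, 0], 0], [[179, -380, 0], [0, 0, 0], 0], [[185, -392, 0], [0, 0, 0], 0], [[185, -392, 0], [0, 0, 0], 0], [[185, -392, 0], [0, 0, 0], 0]])

```text
time: 23.65
position: [0.6748, 0.183, 0.1483]
orientation: [3.141, -0.0, -0.002]
ft_force: [0.0, -0.3, 0.4]
width: 0.091
gripper_force: 0.0
```

```bash
python3 wr.py w8
```

```text
green 1803 [0.676  0.1839 0.0956] [0.0385 0.0397 0.0106] [  1.1785  -1.022  107.5868]
[0.6749 0.1829 0.1486] [ 3.1413 -0.001  -0.0012]
```

Request:
arm_command(rows=[[[0, -1, 25], [0, 0, 0], 0], [[0, -1, 55], [0, 0, 0], 0], [[0, -1, 85], [0, 0, 0], 0], [[0, -1, 101], [0, 0, 0], 0], [[0, -1, 108], [0, 0, 0], 0], [[0, -1, 108], [0, 0, 0], 0.3], [[0, -1, 108], [0, 0, 0], 0.6], [[0, -1, 108], [0, 0, 0], 1], [[0, -1, 108], [0, 0, 0], 1], [[0, -1, 108], [0, 0, 0], 1], [[0, -1, 108], [0, 0, 0], 1], [[0, -1, 108], [0, 0, 0], 1]])

```text
time: 25.2
position: [0.6756, 0.1852, 0.0411]
orientation: [-3.142, -0.001, -0.0]
ft_force: [-1.2, -1.3, 3.7]
width: 0.0436
gripper_force: 25.0
```

```bash
python3 - <<'E'
from h import *
s=monitor.state();print(s["position"],s["width"],rel([.4192,-.2183,.1]))
E
```

```text
[0.67556502 0.1852373  0.04113116] 0.04357119643583512 [-256.55691464  403.40826204  -58.91725801]
```

Request:
arm_command(rows=[[[0, 0, -15], [0, 0, 0], 1], [[0, 0, -40], [0, 0, 0], 1], [[0, 0, -60], [0, 0, 0], 1], [[-18, 22, -60], [0, 0, 0], 1], [[-52, 62, -60], [0, 0, 0], 1], [[-88, 106, -60], [0, 0, 0], 1], [[-124, 150, -60], [0, 0, 0], 1], [[-160, 194, -60], [0, 0, 0], 1], [[-194, 240, -60], [0, 0, 0], 1], [[-224, 284, -60], [0, 0, 0], 1], [[-242, 320, -60], [0, 0, 0], 1], [[-246, 332, -60], [0, 0, 0], 1]])

```text
time: 26.7
position: [0.4292, -0.1485, 0.1021]
orientation: [3.141, -0.003, 0.002]
ft_force: [-0.2, -0.7, -0.8]
width: 0.0439
gripper_force: 25.0
```

Request:
arm_command(rows=[[[-3, 20, 0], [0, 0, 0], 1], [[-7, 50, 0], [0, 0, 0], 1], [[-10, 71, 0], [0, 0, 0], 1], [[-10, 71, 0], [0, 0, 0], 1], [[-10, 71, 0], [0, 0, 0], 1]])

```text
time: 27.32
position: [0.4199, -0.2173, 0.1012]
orientation: [3.142, 0.001, 0.0]
ft_force: [0.1, -0.1, -1.6]
width: 0.0432
gripper_force: 25.0
```

```bash
python3 wr.py w9; python3 chk.py .4192 -.2183 .037
```

```text
yellow 245 [ 0.5452 -0.2026  0.0899] [0.0177 0.0383 0.0059] [125.2833 -14.4413  60.1888]
red 3493 [ 0.4901 -0.2081  0.0916] [0.0387 0.0386 0.005 ] [70.1458 -8.9842 60.18  ]
green 251 [ 0.4391 -0.217   0.0984] [0.0122 0.0374 0.0116] [19.1485 -0.208  60.1719]
[ 0.4199 -0.2172  0.1012] [-3.1416 -0.0017 -0.0002]
blue [ 0.6317 -0.1837] 0.09130741510832874 [0.0384 0.038 ]
yellow [ 0.5596 -0.1947] 0.09124769792418706 [0.0381 0.0379]
red [ 0.489  -0.2058] 0.09121393757393532 [0.0363 0.0389]
green hidden 0
[ 0.4199 -0.2172  0.1011] [-3.1416 -0.002  -0.0001]
[-0.6732  1.142  64.0963]
```

View pics/w9.png

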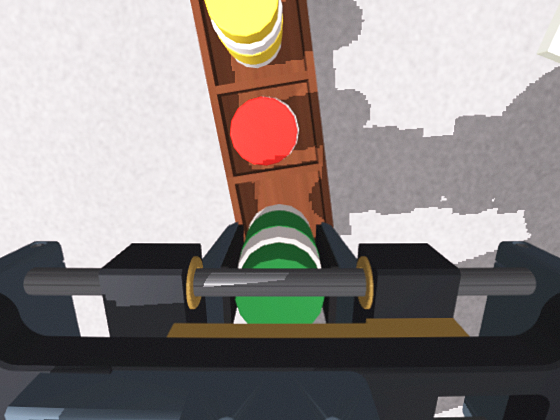

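Red is upright in its bay at (265,130), and green is over the last one.

Request:
arm_command(rows=[[[0, 1, 20], [0, 0, 0], 1], [[0, 1, 40], [0, 0, 0], 1], [[0, 1, 55], [0, 0, 0], 1], [[0, 1, 61], [0, 0, 0], 1], [[0, 1, 64], [0, 0, 0], 1], [[0, 1, 64], [0, 0, 0], 1], [[0, 1, 64], [0, 0, 0], 1]])

```text
time: 28.3
position: [0.4199, -0.219, 0.0373]
orientation: [3.141, 0.001, 0.001]
ft_force: [0.6, -1.7, -1.2]
width: 0.0438
gripper_force: 25.0
```

Request:
arm_command(rows=[[[0, 0, 0], [0, 0, 0], 0.35], [[0, 0, 0], [0, 0, 0], 0], [[0, 0, 0], [0, 0, 0], 0], [[0, 0, 0], [0, 0, 0], 0], [[0, 0, -20], [0, 0, 0], 0], [[0, 0, -60], [0, 0, 0], 0], [[0, 0, -100], [0, 0, 0], 0], [[0, 0, -112], [0, 0, 0], 0], [[0, 0, -112], [0, 0, 0], 0]])

```text
time: 29.42
position: [0.4198, -0.219, 0.1491]
orientation: [3.141, 0.001, 0.002]
ft_force: [-0.2, -0.0, -0.3]
width: 0.0913
gripper_force: 0.0
```

Request:
arm_command(rows=[[[10, -40, 0], [0, 0, 0], 0], [[20, -90, 0], [0, 0, 0], 0], [[35, -140, 0], [0, 0, 0], 0], [[50, -190, 0], [0, 0, 0], 0], [[65, -240, 0], [0, 0, 0], 0], [[80, -280, 0], [0, 0, 0], 0], [[90, -310, 0], [0, 0, 0], 0], [[90, -320, 0], [0, 0, 0], 0], [[90, -320, 0], [0, 0, 0], 0]])

```text
time: 30.55
position: [0.5086, 0.101, 0.1478]
orientation: [3.141, 0.002, -0.003]
ft_force: [-0.4, -0.5, 0.3]
width: 0.0914
gripper_force: 0.0
```

```bash
python3 chk.py; python3 - <<'E'
from h import *
cv2.imwrite("pics/end.png",cam("top")["img"][:,:,::-1])
E
```

```text
blue [ 0.6319 -0.1835] 0.09103249234322883 [0.0376 0.0378]
yellow [ 0.5598 -0.195 ] 0.09126975180646302 [0.0379 0.0374]
red [ 0.4892 -0.2058] 0.09140253943461313 [0.0363 0.0384]
green hidden 0
[0.5087 0.1006 0.1481] [ 3.1413  0.0008 -0.0023]
```

View pics/end.png

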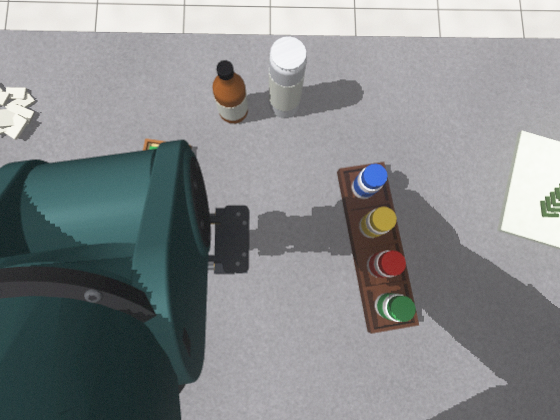

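All four jars stand upright in their bays: blue (373,178), yellow (381,221), red (389,264) and green (398,308). Green dropped out of the mask only because it is in shadow. The arm is clear.

```bash
python3 - <<'E'
from h import *
d=cam("top");P=cloud(d);q=P[285:325,375:420].reshape(-1,3);q=q[(q[:,2]>.085)&(q[:,2]<.1)];print(len(q),q.mean(0),np.ptp(q,0))
from workcell import workorder
if len(q)>100 and abs(np.median(q[:,2])-.092)<.003: print(workorder.job_done())
E
```

```text
542 [ 0.41862851 -0.21665349  0.09124453] [0.03793834 0.03924942 0.00924919]
the job is handed in; nothing more can be done
None
```

The four jars stand upright in the rack in reverse order (blue farthest from the robot, then yellow, red and green), and the job was handed in at about 31 s.

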